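# Seat the game cartridge and hold the tester pen on the test pad

## Task

Slide the game cartridge down into the slot of the green game board until it is fully home, and let go of it. Then draw the tester pen out of its slanted stand and hold it upright with its sprung tip on the round, ringed test pad of the board, pressing only lightly so that the tip is pushed about half-way in. Finish while still holding the pen there, and leave everything else on the bench where it is.

Things in the scene. Friction and masses are not known exactly. Their poses are not given: they have to be found in the camera images.
- cartridge_center (a point): Centre (half-way up) of the loose grey plastic game cartridge: a slab 22 mm thick (x), 100 mm wide (y) and 75 mm high (z), about 130 g, a blank paper label on both broad faces. It starts standing upright on the bench on its narrow 22 x 100 mm connector edge, so this point is 37.5 mm above the bench. z is up. It fits the slot either way round.
- slot_floor (a point): Centre of the floor of the cartridge slot on the game board, a black rectangular socket 23 mm deep, floor 17 mm above the bench; inside 24 mm (x) by 102 mm (y): 1 mm play all round the cartridge; the top 5 mm of the mouth flares out by 3 mm on each side. z is up, y runs along the slot. Home, the cartridge's foot stands on this floor, its centre 37.5 mm above this point.
- test_pad (a point): Centre of the round bare test pad on the board's upper face (14 mm above the bench): a silver disc 10 mm across in a white printed ring 18 mm across, near the board's corner nearest the robot on its right. The other bare lands are square. Axes of the board (z up). Parts within 60 mm stand under 15 mm high; the slot's centre lies 83 mm along x and 158 mm along y from here.
- pen_grip (a point): Point on the axis of the loose tester pen where it is best gripped: grey barrel 118 mm long, section 22 mm (x) by 16 mm (y), steel clip on its -x face near the cap; about 70 g. z runs along the pen towards its cap end, which is 50 mm beyond this point; the barrel's lower end lies 68 mm before it, the free tip's end 110 mm before it. It starts tip down in the slanted stand.
- pen_tip (a point): End of the pen's thin round steel tip (4 mm across, rounded), which stands 12 mm out of the black tapered nose. It moves with the tip as that is pushed in. z runs along the pen towards its cap end.
- plunger (a joint): How far the pen's sprung tip is pushed into the nose, m: 0 free, 0.008 fully in (stop). Spring of 0.4 N per mm (about 1.6 N at half-way).
- stand_mouth (a point): Centre of the mouth of the stand's slanted sleeve, 96 mm above the bench. z up; the sleeve's upper end, and the pen, lean by 30 degrees from upright (the pen up to 5 more) to the stand's -x side, roughly the robot's side; y is sideways. The sleeve covers the lowest 35 mm of the pen's barrel; the pen draws out along its own axis and is free after 80 mm.
- pen: The whole tester pen (see pen_grip); origin on its axis at the barrel's lower end.
- cartridge: The whole cartridge (see cartridge_center); origin at the middle of its connector edge.
- board: The whole fixed green game board with its slot, 200 (x) x 280 (y) mm, upper face 14 mm above the bench; origin at its middle, at bench level. It does not move.
- stand: The whole fixed pen stand: dark steel base plate 110 x 70 mm and 10 mm thick, black sleeve 32 x 26 mm outside, between two upright cheeks up to 78 mm high; origin on the bench below the sleeve.
- knob0: Bystander: orange spinner knob, 40 mm across and 27 mm high, on the bench.
- knob1: Bystander: the other orange spinner knob, same size.
- fuse_holder: Bystander: small black bakelite fuse holder, 25 mm across, 48 mm high.
- bracket: Bystander: silver aluminium chassis bracket beyond the board, 55 x 190 x 43 mm.
- screwdriver: Bystander: screwdriver lying on the robot's left, about 180 mm long.
- reel: Bystander: reel of solder, 54 mm across and 36 mm high.
- grease: Bystander: low round jar with a white lid, 60 mm across and 70 mm high.

How it is judged:
On the way, in this order (a step that is already met when the one before it is completed fails the run):
1. the cartridge is fully home in the slot and let go of (z of cartridge_center in the frame of slot_floor below 0.0405 m and horizontal distance between cartridge_center and slot_floor below 0.004 m and angle between the y axis of cartridge and the y axis of board, either way round below 0.06 rad and angle between cartridge's own z axis and vertical below 0.1 rad and contact force between the fingers and cartridge below 0.05 N), for 0.2 s.
2. the pen is drawn clear of its stand, in the gripper (distance between pen_grip and stand_mouth above 0.12 m and contact force between pen and stand below 0.05 N and contact force between the fingers and pen above 0.5 N), for 0.2 s.
At the end, for the whole second after the job is handed in: Pen in the gripper, at rest, within 10 deg of upright, its tip on the pad (within 6.5 mm of its centre) and pushed in 1.5 to 6.8 mm (0.4 to 4 N), clear of its stand; cartridge home (foot within 3 mm of the slot floor, centred within 4 mm, upright, in line), touched by neither arm nor pen (z of cartridge_center in the frame of slot_floor below 0.0405 m and horizontal distance between cartridge_center and slot_floor below 0.004 m and angle between the y axis of cartridge and the y axis of board, either way round below 0.06 rad and angle between cartridge's own z axis and vertical below 0.1 rad and contact force between each of the arm, pen and cartridge below 0.05 N and horizontal distance between pen_tip and test_pad below 0.0065 m and height (world z) of pen_tip below 0.0165 m and angle between pen's own z axis and vertical below 0.175 rad and height (world z) of pen_grip above 0.09 m and value of joint plunger between 0.0015 and 0.0068 m and contact force between pen and board between 0.4 and 4 N and contact force between the fingers and pen above 0.5 N and contact force between pen and stand below 0.05 N and linear speed of pen below 0.02 m/s); the arm keeps its last pose, push and grip.
It fails at once if the pen is pressed hard on the board (over 12 N) (contact force between pen and board above 12 N).
It fails at once if a bystander is moved by more than 20 mm (distance of any of knob0, knob1, fuse_holder, bracket, screwdriver, reel, grease from where it was at the start of the episode above 0.02 m).
It also fails if it takes over 64 s, if anything falls off the work surface, if the arm or the gripper's body presses on something with over 40 N, if the wrist force passes 120 N, or if a joint passes its speed limit or range.

## Robot

A 6-joint arm with a two-finger parallel gripper is mounted at the origin on the work surface. World frame = base frame: x ahead of the robot, y to its left, z up, the work surface at z = 0. Lengths are in m, angles in rad, forces in N, time in s.
With the tool pointing down it reaches from about 0.325 to 0.775 m from the base axis. Payload 5.5 kg.
Tool frame: the origin (TCP) lies at the very end of the fingers, on their centre line; the grasp point (between the pads) lies 19 mm behind it; z points along the fingers, y is the line along which they close (so a half turn about z gives the same grasp; the last joint's range is limited). The gripper opens to 88 mm and grips with 3 to 60 N. Pads are 20 mm wide; open, the fingers measure 115 mm over their backs; the gripper's body (75 mm by 178 mm) begins 61 mm behind the grasp point.
Start: joints at [1.077, 0.091, 1.231, -0, 1.82, -0.057], TCP at [0.254, 0.544, 0.223] pointing down, gripper open.
Joint ranges: [-2.87, 2.87], [-0.86, 2.18], [0.17, 2.46], [-1.51, 4.65], [0.06, 2.69], [-2.65, 2.65]. Speed limits (rad/s): [2.57, 2.57, 3.01, 3.14, 3.14, 3.14].

## Interface

Orientations are given as a unit quaternion [x, y, z, w].
In Python, from rig import env gives the robot as it stands.
- The arm moves only by the tool jog_arm, never from a script. Its argument "deltas" is a list of rows, each a list of 3 entries, a list of its own where there are three numbers: the shift along the tool's x, y, z in cm, then the turn about the tool's z in degrees, then the opening, from 0 (shut) to 1 (fully open). A call has 1 to 8 rows; each row is the pose to reach, as a shift and turn from the pose commanded when the call began, along the tool's axes at that moment; what a row does not reach only later rows make up. A row lasts 1/12 s, in which the tool goes at most 41.7 mm and 7.16 degrees, less where a joint would pass 70% of its speed; a pose out of reach is approached as far as the arm can. A call with a gripper value outside its range is refused whole. The fingers move at their own pace and stop on an object; the grip force is fixed at half the most. Time passes only in rows, so rows that repeat a pose let the fingers close. It gives the time, the measured TCP pose, the force, the opening and the grip force at its end, in the units of the state.
- env.get_state(): the state, without advancing time (a new reading comes with each control period).
- env.get_image(name): name is "scene" or "top" or "wrist"; returns a dict with "pixels" (420x560x3 uint8, red, green, blue), "depth" (420x560 float32, m along the optical axis (not along the pixel's ray), 0 where there is no reading), "camera_matrix" (3x3 intrinsics, pixels), "extrinsics" (4x4, takes a point from camera to world coordinates). Camera axes: x right, y down, z forward; pixel columns grow to the right and rows downward; lengths in m; the calibration is good to about 2 mm. The wrist camera is an equidistant fisheye: a pixel r from the principal point sees the ray r / f radians off the axis. A picture is of the moment at which its call begins.
- env.finish_job(): hands the job in; it is judged then, once.
Trained networks look in the newest picture that a camera, given by its name, has taken for a name from the list of things; names that differ only in an ending like _2 or _b are one class to them, and where a whole thing is asked for, a point or a joint stands for the part that bears it (a point fixed in the world has none). Each returns a list of dicts, best first, with "conf" (0 to 1); they miss things now and then, are a little off and sometimes report something else, mostly with a low value. They report only what shows in the picture. A call takes as long as a camera call.
- env.recognise(camera, thing): "location" ([x, y, z] in m, in world coordinates, good to about 4 mm: the middle of the surface that is visible of it).
- env.regions_of(camera, thing): "pixels" (420x560 bool, what is visible of it).
The state is a dict: "time_s": time; "joint_positions": joint angles; "joint_vel": joint speeds; "effort": joint torques, N m; "tcp_pos": TCP position; "tool_rot": TCP orientation; "force": force on the tool from outside, world axes, zero at the start; "ft_torque": the same for the moment, N m; "opening": finger opening in m; "grasp_force": force on a finger pad.
Only numpy, scipy, OpenCV 4.12 (cv2) and the standard library are available. Lean on these libraries where they do the work, as an engineer would, in place of code of your own. Each camera call takes 0.05 s, during which the arm holds its last target. There are 200 camera calls.

## Working session

There is one attempt and no reset: what is moved stays moved. The work goes in short steps, Python scripts to look and compute and a tool call to move; the robot and the scene stay as the last step left them, time stands still between calls to the robot, and variables do not carry over. Pictures are saved under pics/ and viewed, at most 10 in all, crops included, and the job is handed in when it is done.

Besides the shell and the picture viewer there is one more tool, called after ">>>" as a command line: name --argument value ..., lists and objects as JSON in quotes. jog_arm: Moves the arm, as the interface text tells. Its arguments: {"type":"object","properties":{"deltas":{"type":"array","items":{"type":"array"}}},"required":["deltas"]}

```bash
mkdir -p pics; ls
cat > h.py <<'E'
import numpy as np, cv2
from rig import env
def save(n,im): cv2.imwrite(f'pics/{n}.png',im[...,::-1])
def cloud(d):
    z=d['depth'];K=d['camera_matrix'];v,u=np.indices(z.shape)
    p=np.stack([(u-K[0,2])/K[0,0]*z,(v-K[1,2])/K[1,1]*z,z],-1)
    return p@d['extrinsics'][:3,:3].T+d['extrinsics'][:3,3]
def proj(d,P):
    E=np.linalg.inv(d['extrinsics']);q=E[:3,:3]@np.array(P)+E[:3,3];q=d['camera_matrix']@q;return q[:2]/q[2]
E
python3 - <<'E'
from h import *
np.set_printoptions(precision=4,suppress=True)
s=env.get_state();print(s)
for c in ('top','scene'):
    d=env.get_image(c);save(c+'0',d['pixels']);P=cloud(d)
    np.savez(f'{c}0.npz',**d)
    for t in ['cartridge_center','slot_floor','test_pad','pen_grip','stand_mouth','pen_tip','cartridge','board','stand','pen','knob0','fuse_holder','bracket','screwdriver','reel','grease']:
        print(c,t,[(np.round(r['location'],3).tolist(),round(r['conf'],2)) for r in env.recognise(c,t)[:3]])
E
```

```text
pics
{'time_s': 0.0, 'joint_positions': array([ 1.0773,  0.0919,  1.2319, -0.    ,  1.8198, -0.0567]), 'joint_vel': array([-0.0007,  0.0016, -0.0005,  0.0014, -0.0014,  0.0008]), 'effort': array([  0.0002, -44.6445, -40.6458,   0.0698,   0.0291,  -0.0001]), 'tcp_pos': array([0.2537, 0.5434, 0.2215]), 'tool_rot': array([ 0.2167,  0.9762, -0.0009, -0.0002]), 'force': array([-0.1624, -0.0219, -0.0259]), 'ft_torque': array([ 0.0267, -0.0431, -0.0457]), 'grasp_force': 0.0, 'opening': 0.08769219198059433}
top cartridge_center [([0.508, -0.362, 0.072], 0.72)]
top slot_floor [([0.51, 0.008, 0.017], 0.66), ([0.796, 0.072, 0.005], 0.39)]
top test_pad [([0.507, 0.007, 0.01], 0.96)]
top pen_grip [([0.425, 0.326, 0.144], 0.6)]
top stand_mouth [([0.461, 0.322, 0.004], 0.71)]
top pen_tip [([0.506, 0.007, 0.01], 0.45)]
top cartridge [([0.514, -0.361, 0.072], 0.65)]
top board [([0.504, 0.007, 0.011], 0.7), ([0.465, 0.323, 0.009], 0.47)]
top stand [([0.468, 0.325, 0.007], 0.59)]
top pen [([0.428, 0.328, 0.141], 0.45)]
top knob0 [([0.354, -0.216, 0.025], 0.43)]
top fuse_holder [([0.43, 0.324, 0.146], 0
[... 381 characters left out ...]
16], 0.77)]
scene pen_grip [([0.431, 0.32, 0.131], 0.56)]
scene stand_mouth [([0.469, 0.322, 0.009], 0.86)]
scene pen_tip []
scene cartridge [([0.518, -0.37, 0.046], 0.62)]
scene board [([0.52, -0.006, 0.019], 0.79)]
scene stand [([0.471, 0.32, 0.016], 0.63)]
scene pen [([0.428, 0.318, 0.13], 0.47)]
scene knob0 [([0.736, -0.353, 0.021], 0.63), ([0.353, -0.228, 0.023], 0.5)]
scene fuse_holder [([0.73, 0.309, 0.024], 0.6), ([0.585, 0.49, 0.014], 0.22)]
scene bracket [([0.798, 0.095, 0.003], 0.95)]
scene screwdriver [([0.801, 0.091, 0.007], 0.71), ([0.585, 0.492, 0.014], 0.64)]
scene reel [([0.407, 0.541, 0.026], 0.45)]
scene grease [([0.624, -0.496, 0.051], 0.6), ([0.587, 0.491, 0.012], 0.33)]
```

View pics/top0.png

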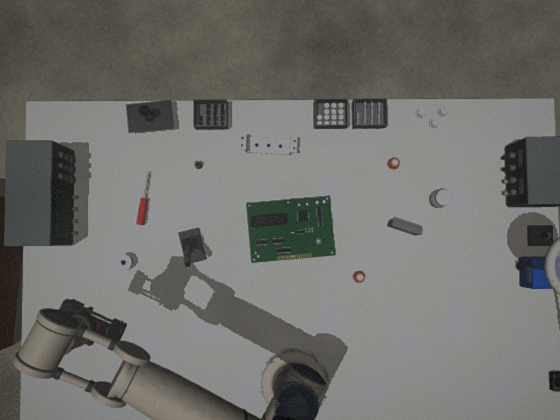

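View pics/scene0.png

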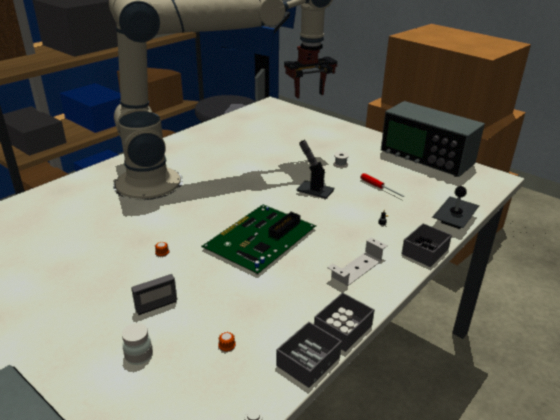

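Run:
```python
from h import *
np.set_printoptions(precision=4,suppress=True)
d=dict(np.load('top0.npz'));P=cloud(d);z=P[...,2];px=d['pixels'].astype(int)
def rect(m,n):
    q=P[m];r=cv2.minAreaRect((q[:,:2]*1000).astype(np.float32));print(n,m.sum(),np.round(r[0],1),np.round(r[1],1),round(r[2],2),'medz',np.median(q[:,2]));return r
X,Y=P[...,0],P[...,1]
m=(abs(X-.51)<.09)&(abs(Y+.36)<.09)&(z>.068)&(z<.085);rect(m,'cart')
# board green
g=(px[...,1]>px[...,0]+15)&(px[...,1]>px[...,2]+5)&(z<.03)&(abs(X-.5)<.2)&(abs(Y)<.2)
rect(g,'board')
m=(abs(X-.51)<.13)&(abs(Y)<.17)&(z>.032)&(z<.05);rect(m,'highboard')
print('cam',d['extrinsics'][:3,3],d['camera_matrix'][0])
```

```text
cart 217 [ 509.9 -365.8] [101.4  22.9] 71.67 medz 0.07429166388003594
board 3663 [506.9   5.7] [198.5 277.5] 4.57 medz 0.013303351951545528
highboard 163 [550.   24.8] [ 49.1 229.9] 12.78 medz 0.037436269007738554
cam [0.464  0.0486 1.6252] [484.9216   0.     281.6857]
```

```bash
cat >> h.py <<'E'
from scipy.spatial.transform import Rotation as Ro
def plan(x,y,z,yaw=None):
    s=env.get_state();R=Ro.from_quat(s['tool_rot']).as_matrix()
    d=R.T@(np.array([x,y,z])-s['tcp_pos'])*100
    cur=np.degrees(np.arctan2(R[1,1],R[0,1]));t=0
    if yaw is not None: t=(cur-yaw+90)%180-90
    print('tcp',s['tcp_pos'].round(4),'yaw',round(cur,2),'F',s['force'].round(2),'op',round(s['opening'],4),'j6',s['joint_positions'][5].round(2),'t',round(s['time_s'],2));print('shift',d.round(2),'turn',round(t,2))
E
python3 -c "
from h import *
plan(.48,.0,.34,-18.3)
plan(.51,-.366,.16,-18.3)"
```

```text
tcp [0.2538 0.5437 0.2227] yaw 64.97 F [-0.07  0.17 -0.34] op 0.088 j6 -0.06 t 1.7
shift [-43.49 -39.7  -11.74] turn 83.27
tcp [0.2538 0.5437 0.2227] yaw 64.97 F [-0.07  0.17 -0.34] op 0.088 j6 -0.06 t 1.7
shift [-61.69 -71.59   6.26] turn 83.27
```

>>> jog_arm --deltas '[[[-4,-4,-4],7,1],[[-8,-7,-8],14,1],[[-12,-11,-11],21,1],[[-15,-14,-11.7],28,1],[[-18,-16.5,-11.7],35,1],[[-21,-19,-11.7],42,1],[[-24,-22,-11.7],49,1],[[-27,-24.5,-11.7],56,1]]'

```text
time_s: 2.37
tcp_pos: [0.3713, 0.2608, 0.3371]
tool_rot: [0.652, 0.758, 0.001, 0.0]
force: [0.9, 0.1, 0.6]
opening: 0.0877
grasp_force: 0.0
```

```bash
python3 -c "
from h import *
plan(.48,.0,.34,-18.3)"
```

```text
tcp [0.3713 0.2608 0.3371] yaw 8.66 F [0.92 0.14 0.63] op 0.0877 j6 0.39 t 2.37
shift [-27.42   6.82  -0.3 ] turn 26.96
```

>>> jog_arm --deltas '[[[-3.5,0.8,0],6,1],[[-7,1.7,0],12,1],[[-10.5,2.6,0],18,1],[[-14,3.5,0],23,1],[[-18,4.5,0],27,1],[[-22,5.5,0],27,1],[[-25.5,6.3,0],27,1],[[-27.4,6.8,0],27,1]]'

```text
time_s: 3.03
tcp_pos: [0.4817, -0.001, 0.3355]
tool_rot: [0.81, 0.586, -0.0, 0.0]
force: [0.3, 0.1, 0.4]
opening: 0.0876
grasp_force: 0.0
```

Run:
```python
from h import *
np.set_printoptions(precision=4,suppress=True)
d=env.get_image('wrist');save('w1',d['pixels']);np.savez('w1.npz',**d)
print(d['camera_matrix'],d['extrinsics'],d['depth'].min(),d['depth'].max())
plan(.51,-.366,.16,-18.3)
```

```text
[[325.1923   0.     280.2595]
 [  0.     325.1923 204.419 ]
 [  0.       0.       1.    ]] [[ 0.9497 -0.3034 -0.078   0.5032]
 [-0.3133 -0.9201 -0.2352  0.0635]
 [-0.0004  0.2478 -0.9688  0.4972]
 [ 0.      0.      0.      1.    ]] 0.0 1.3839493
tcp [ 0.4824 -0.0025  0.3349] yaw -18.33 F [-0.54 -0.32 -1.19] op 0.0878 j6 0.24 t 3.08
shift [-33.6   14.06  17.56] turn -0.03
```

View pics/w1.png

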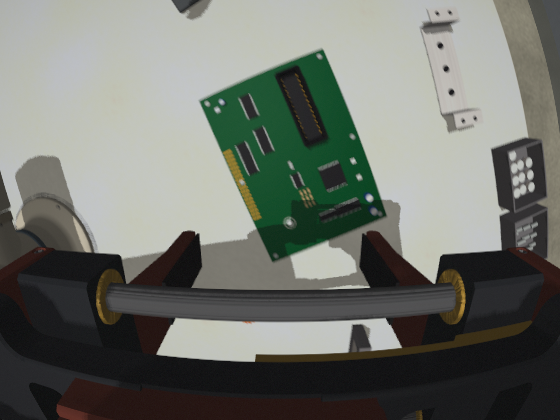

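```bash
cat >> h.py <<'E'
def ray(d,uv):
    K=d['camera_matrix'];q=(np.atleast_2d(uv)-K[:2,2])/K[0,0];r=np.linalg.norm(q,axis=1,keepdims=True)
    v=np.hstack([q/np.maximum(r,1e-9)*np.sin(r),np.cos(r)]);return v@d['extrinsics'][:3,:3].T
def onplane(d,uv,z):
    v=ray(d,uv);o=d['extrinsics'][:3,3];return o+v*((z-o[2])/v[:,2:])
def wproj(d,P):
    E=np.linalg.inv(d['extrinsics']);q=np.atleast_2d(P)@E[:3,:3].T+E[:3,3]
    n=np.linalg.norm(q[:,:2],axis=1,keepdims=True);return q[:,:2]/n*np.arctan2(n,q[:,2:])*d['camera_matrix'][0,0]+d['camera_matrix'][:2,2]
def wcloud(d):
    h,w=d['depth'].shape;v,u=np.indices((h,w));uv=np.stack([u.ravel(),v.ravel()],1)
    r=ray(d,uv);r=r/(r@d['extrinsics'][:3,2])[:,None];return (d['extrinsics'][:3,3]+r*d['depth'].reshape(-1,1)).reshape(h,w,3)
E
python3 - <<'E'
from h import *
np.set_printoptions(precision=4,suppress=True)
d=dict(np.load('w1.npz'));P=wcloud(d);px=d['pixels'].astype(int)
# board outline
h=cv2.cvtColor(d['pixels'],cv2.COLOR_RGB2HSV)
g=((h[...,0]>50)&(h[...,0]<85)&(h[...,1]>120)).astype(np.uint8);g[262:]=0
n,l,st,ce=cv2.connectedComponentsWithStats(cv2.morphologyEx(g,cv2.MORPH_CLOSE,np.ones((9,9))))
k=1+np.argmax(st[1:,4]);v,u=np.where(l==k);q=onplane(d,np.stack([u,v],1),.014)
r=cv2.minAreaRect((q[:,:2]*1000).astype(np.float32));print('board',r)
# socket: high points
for lo,hi in((.034,.046),(.012,.022)):
  m=(P[...,2]>lo)&(P[...,2]<hi);m[150:]=False;m[:,:260]=False;m[:,345:]=False
  q=P[m];print(lo,cv2.minAreaRect((q[:,:2]*1000).astype(np.float32)),m.sum(),np.median(q[:,2]))
v=h[...,2]
dk=((v<60)&(h[...,1]<140)|(v<35)).astype(np.uint8)
n,l,st,ce=cv2.connectedComponentsWithStats(dk);k=l[107,302]
for i in range(1,n):
    x,y,w,hh,a=st[i]
    if a>300 and abs(ce[i][0]-302)<20 and abs(ce[i][1]-107)<25: 
        vv,uu=np.where(l==i);q=onplane(d,np.stack([uu,vv],1),.04);print('dark@.04',a,cv2.minAreaRect((q[:,:2]*1000).astype(np.float32)))
print('pad',onplane(d,[[290,223]],.014), 'slot mid',onplane(d,[[302,107]],.04))
im=d['pixels']
a=cv2.resize(im[60:160,250:350],(400,400),interpolation=cv2.INTER_CUBIC);b=cv2.resize(im[200:250,265:315],(400,400),interpolation=cv2.INTER_CUBIC)
save('w1c',np.hstack([a,b]))
for t in('slot_floor','test_pad'):print(t,env.recognise('wrist',t)[:2])
E
```

```text
board ((509.5826110839844, 5.837615966796875), (197.36331176757812, 274.39544677734375), 4.63448429107666)
0.034 ((537.8544311523438, 80.33213806152344), (38.1607666015625, 115.35990142822266), 4.572649955749512) 902 0.03833365818082635
0.012 ((545.4170532226562, 90.1575927734375), (154.71934509277344, 126.13966369628906), 72.4584732055664) 6163 0.014078217650601577
dark@.04 1998 ((538.86962890625, 77.14232635498047), (37.204559326171875, 115.93012237548828), 4.595776081085205)
pad [[ 0.4693 -0.087   0.014 ]] slot mid [[0.5388 0.0756 0.04  ]]
slot_floor [{'location': [0.5064, 0.012, 0.0152], 'conf': 0.57}]
test_pad [{'location': [0.5095, 0.0166, 0.0094], 'conf': 0.81}]
```

View pics/w1c.png

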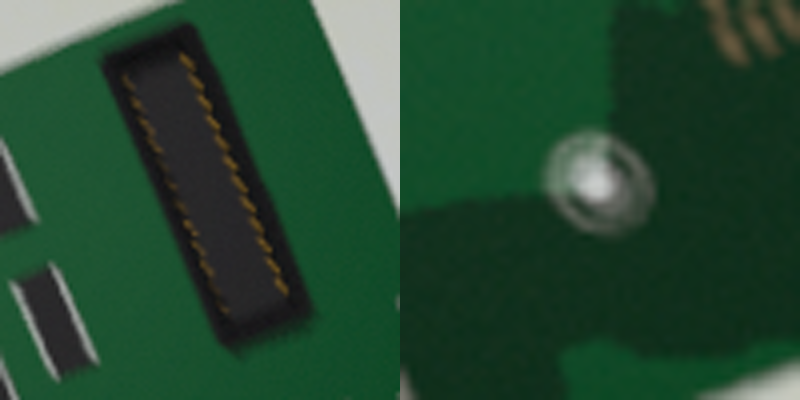

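>>> jog_arm --deltas '[[[-4,1.5,0],0,1],[[-8,3.2,2],0,1],[[-12,5,4],0,1],[[-16,6.7,6],0,1],[[-20,8.4,8],0,1],[[-24,10,9],0,1],[[-28,11.7,10],0,1],[[-31,13,11],0,1]]'

```text
time_s: 3.85
tcp_pos: [0.5071, -0.3099, 0.2324]
tool_rot: [0.809, 0.588, 0.0, 0.0]
force: [0.5, 0.9, 0.8]
opening: 0.088
grasp_force: 0.0
```

Run:
```python
from h import *
d=env.get_image('wrist');save('w2',d['pixels']);P=wcloud(d);z=P[...,2]
m=(abs(P[...,0]-.51)<.08)&(abs(P[...,1]+.366)<.08)&(z>.069)&(z<.08)
n,l,st,ce=cv2.connectedComponentsWithStats(m.astype(np.uint8));k=1+np.argmax(st[1:,4]);print(st[k])
q=P[l==k];print(cv2.minAreaRect((q[:,:2]*1000).astype(np.float32)),np.median(q[:,2]))
plan(.51,-.366,.036,-18.3)
```

```text
[ 289  192   23   90 1847]
((510.8881530761719, -365.3835754394531), (99.89813995361328, 22.75986099243164), 71.74583435058594) 0.07456450008886867
tcp [ 0.5058 -0.3161  0.2274] yaw -18.21 F [-3.85 -1.73 -3.17] op 0.088 j6 -0.3 t 3.9
shift [-4.57  2.04 19.14] turn 0.09
```

View pics/w2.png

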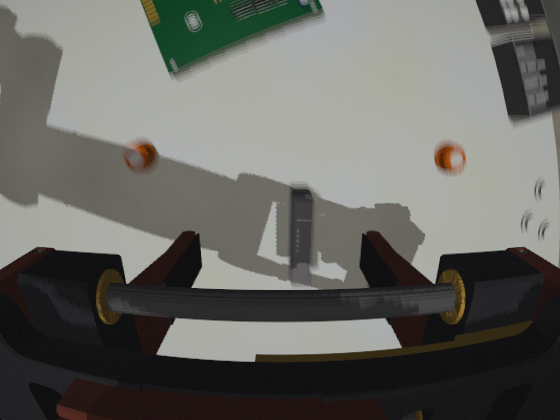

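>>> jog_arm --deltas '[[[-2,1,3],0,1],[[-3.8,1.5,7],0,1],[[-3.8,1.5,10],0,1],[[-3.8,1.5,10],0,1],[[-3.8,1.5,10],0,1]]'

```text
time_s: 4.32
tcp_pos: [0.5088, -0.3485, 0.1308]
tool_rot: [0.809, 0.588, -0.0, -0.002]
force: [-0.3, -1.0, 0.3]
opening: 0.0879
grasp_force: 0.0
```

```bash
python3 -c "
from h import *
plan(.5105,-.3656,.036,-18.25)"
```

```text
tcp [ 0.5088 -0.3485  0.1308] yaw -17.95 F [-0.28 -1.05  0.32] op 0.0879 j6 -0.34 t 4.32
shift [-1.59  0.73  9.47] turn 0.3
```

>>> jog_arm --deltas '[[[-1.6,0.7,2],0.3,1],[[-1.6,0.7,5],0.3,1],[[-1.6,0.7,8],0.3,1],[[-1.6,0.7,9.4],0.3,1],[[-1.6,0.7,9.4],0.3,1],[[-1.6,0.7,9.4],0.3,1]]'

```text
time_s: 4.82
tcp_pos: [0.5119, -0.3677, 0.0407]
tool_rot: [0.81, 0.586, 0.0, 0.001]
force: [-0.1, 0.2, -0.0]
opening: 0.0877
grasp_force: 0.0
```

```bash
python3 -c "
from h import *
plan(.5108,-.3655,.036,-18.25)"
```

```text
tcp [ 0.5119 -0.3677  0.0407] yaw -18.26 F [-0.06  0.21 -0.03] op 0.0877 j6 -0.36 t 4.82
shift [ 0.17 -0.18  0.47] turn -0.01
```

>>> jog_arm --deltas '[[[0.1,-0.1,0.3],0,1],[[0.1,-0.1,0.3],0,1],[[0.1,-0.1,0.3],0,0.2],[[0.1,-0.1,0.3],0,0.2],[[0.1,-0.1,0.3],0,0.2],[[0.1,-0.1,0.3],0,0.1],[[0.1,-0.1,0.3],0,0.1],[[0.1,-0.1,0.3],0,0.1]]'

```text
time_s: 5.48
tcp_pos: [0.5102, -0.3668, 0.0354]
tool_rot: [0.811, 0.585, -0.0, -0.0]
force: [-0.4, 0.6, 0.3]
opening: 0.0514
grasp_force: 0.0
```

```bash
python3 -c "
from h import *
plan(.5108,-.3655,.036,-18.25)
print(env.get_state()['grasp_force'])"
```

```text
tcp [ 0.5102 -0.3668  0.0354] yaw -18.33 F [-0.36  0.59  0.28] op 0.0514 j6 -0.36 t 5.48
shift [ 0.14  0.02 -0.06] turn -0.08
0.0
```

>>> jog_arm --deltas '[[[0,0,0],0,0.1],[[0,0,0],0,0.1],[[0,0,0],0,0.1],[[0,0,0],0,0.1],[[0,0,0],0,0.1],[[0,0,0],0,0.1],[[0,0,0],0,0.1],[[0,0,0],0,0.1]]'

```text
time_s: 6.15
tcp_pos: [0.5102, -0.3667, 0.0353]
tool_rot: [0.811, 0.585, 0.0, -0.0]
force: [0.0, 0.2, 0.2]
opening: 0.0218
grasp_force: 30.0
```

```bash
python3 -c "
from h import *
plan(.5108,-.3655,.036,-18.25)
print(env.get_state()['grasp_force'])"
```

```text
tcp [ 0.5102 -0.3667  0.0353] yaw -18.33 F [0.04 0.16 0.19] op 0.0218 j6 -0.36 t 6.15
shift [ 0.14  0.02 -0.07] turn -0.08
29.98511105775833
```

```bash
python3 -c "
from h import *
plan(.5389,.0758,.135,4.6)"
```

```text
tcp [ 0.5102 -0.3667  0.0353] yaw -18.33 F [0.04 0.16 0.19] op 0.0218 j6 -0.36 t 6.15
shift [ 42.91 -11.19  -9.97] turn -22.93
```

>>> jog_arm --deltas '[[[0,0,-3],0,0.1],[[1,-0.2,-7],0,0.1],[[4,-1,-10],-3,0.1],[[8,-2.1,-10],-7,0.1],[[12,-3.1,-10],-11,0.1],[[16,-4.2,-10],-15,0.1],[[20,-5.2,-10],-19,0.1],[[24,-6.3,-10],-22.9,0.1]]'

```text
time_s: 6.82
tcp_pos: [0.5256, -0.1173, 0.1353]
tool_rot: [0.677, 0.736, 0.0, 0.0]
force: [0.8, -0.9, -1.2]
opening: 0.0216
grasp_force: 30.0
```

```bash
python3 -c "
from h import *
plan(.5389,.0758,.135,4.6)"
```

```text
tcp [ 0.5256 -0.1173  0.1353] yaw 4.74 F [ 0.84 -0.95 -1.23] op 0.0216 j6 -0.37 t 6.82
shift [19.13  2.93  0.03] turn 0.14
```

>>> jog_arm --deltas '[[[4,0.6,0],0,0.1],[[8,1.2,0],0,0.1],[[12,1.8,0],0,0.1],[[15,2.3,0],0,0.1],[[17.5,2.7,0],0,0.1],[[18.7,2.9,0],0,0.1],[[18.9,2.9,0],0,0.1],[[18.9,2.9,0],0,0.1]]'

```text
time_s: 7.48
tcp_pos: [0.5396, 0.0715, 0.1351]
tool_rot: [0.678, 0.735, -0.0, 0.0]
force: [0.6, -0.5, -1.6]
opening: 0.0222
grasp_force: 30.0
```

Run:
```python
from h import *
np.set_printoptions(precision=4,suppress=True)
d=env.get_image('wrist');save('w3',d['pixels']);np.savez('w3.npz',**d);P=wcloud(d)
plan(.5389,.0758,.135,4.6)
```

```text
tcp [0.5397 0.0706 0.1352] yaw 4.56 F [ 0.61 -0.05 -0.82] op 0.0219 j6 -0.01 t 7.53
shift [ 0.52 -0.04  0.02] turn -0.04
```

View pics/w3.png

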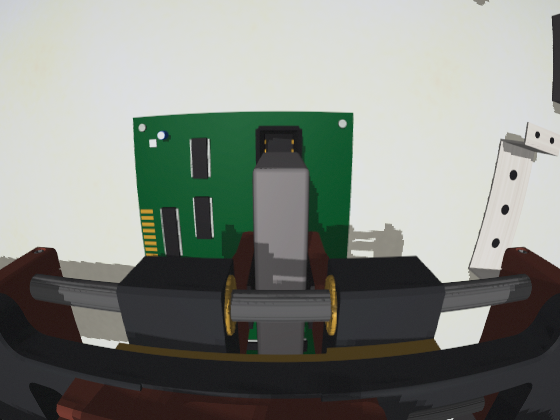

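Run:
```python
from h import *
np.set_printoptions(precision=4,suppress=True)
d=dict(np.load('w3.npz'));im=d['pixels'];g=cv2.cvtColor(im,cv2.COLOR_RGB2GRAY).astype(int)
print('rows137',g[137,250:312]);print('rows146',g[146,250:312]);print('row 180',g[180,248:314]);print('col280',g[115:180,280])
P=wcloud(d)
z=P[...,2];m=(z>.165)&(z<.18);m[:150]=0;m[235:]=0;q=P[m];print(cv2.minAreaRect((q[:,:2]*1000).astype(np.float32)))
hv=cv2.cvtColor(im,cv2.COLOR_RGB2HSV);gr=(hv[...,0]>50)&(hv[...,0]<85)&(hv[...,1]>120)
n,l=cv2.connectedComponents(gr.astype(np.uint8));
v,u=np.where(gr[:240]);q=onplane(d,np.stack([u,v],1),.014);r=cv2.minAreaRect((q[:,:2]*1000).astype(np.float32));print('board',cv2.boxPoints(r),r[2])
```

```text
rows137 [74 74 73 73 74 59 38 34 31 29 26 24 23 25 16 34 34 36 35 34 33 34 33 36
 36 36 37 36 35 36 34 35 34 34 33 33 31 34 33 34 34 34 28 26 28 28 27 29
 32 31 30 32 44 61 69 69 69 69 68 68 67 68]
rows146 [72 74 73 71 72 56 35 34 33 32 23 24 25 24 22 31 34 36 48 47 46 47 47 47
 47 47 47 47 47 47 47 47 47 47 47 47 46 47 46 45 45 47 42 30 27 28 28 28
 30 30 31 33 41 48 49 60 68 67 68 67 66 67]
row 180 [ 68  68  67  67  62  88 111 121 130 140 139 140 139 138 139 139 139 138
 139 139 138 138 138 137 138 137 137 137 138 137 137 137 136 136 136 136
 136 136 136 135 137 135 135 135 135 135 134 134 134 133 134 134 134 133
 133 134 132 123 110  98  77  47  51  63  61  63]
col280 [ 74  74  75  75  74  74  73  72  72  71  60  38  35  34  33  26  23  21
  27  33  33  34  34  39  46  48  46  47  47  47  47  47  45  47  48  46
  50  57  60  61  60  59  60  60  61  61  62  61  62  62  60  61  70  93
 113 118 126 132 138 136 136 137 136 136 136]
((537.3564453125, 108.60982513427734), (22.766027450561523, 28.221540451049805), 3.797941207885742)
board [[398.2651 138.2408]
 [407.6866  21.0106]
 [605.8032  36.9327]
 [596.3817 154.1628]] 4.594815254211426
```

Run:
```python
from h import *
np.set_printoptions(precision=2,suppress=True)
d=dict(np.load('w3.npz'))
a=np.radians(4.6);bx=np.array([np.cos(a),np.sin(a)]);by=np.array([-np.sin(a),np.cos(a)])
def f(n,uv,z):
    p=onplane(d,uv,z)[:,:2]*1000;print(n,p,'along x',p@bx,'along y',p@by)
f('rim sides',[[255.3,137],[302.7,137]],.04);f('rim far',[[280,125.3]],.04)
f('floor far inner?',[[280,138.5]],.017)
f('floor row146 sides',[[267.5,146],[292.3,146]],.017)
zt=.1352-.0353+.0745
f('cart sides',[[253.5,180],[306.8,180]],zt-.002);f('cart end',[[280,168.5]],zt-.002)
f('cart foot end',[[280,151.5]],zt-.0745)
s=np.array([538.9,77.2]);print('slot est',s@bx,s@by); t=np.array([539.7,70.6]);print('tcp',t@bx,t@by)
```

```text
rim sides [[515.82 126.62]
 [552.98 129.58]] along x [524.31 561.59] along y [84.84 84.82]
rim far [[534.46 137.29]] along x [543.74] along y [93.99]
floor far inner? [[535.34 125.8 ]] along x [543.7] along y [82.46]
floor row146 sides [[525.16 118.51]
 [546.38 120.21]] along x [532.97 554.26] along y [76.01 76.01]
cart sides [[526.   116.28]
 [546.68 117.94]] along x [533.63 554.38] along y [73.72 73.72]
cart end [[535.93 121.58]] along x [543.95] along y [78.21]
cart foot end [[535.79 121.83]] along x [543.83] along y [78.47]
slot est 543.3554945582595 33.732129096000214
tcp 543.6236047604541 27.08922935872588
```

>>> jog_arm --deltas '[[[0.4,0,1.5],0,0.1],[[0.7,-0.05,3],0,0.1],[[0.7,-0.05,4],0,0.1],[[0.7,-0.05,4],0,0.1],[[0.7,-0.05,4],0,0.1],[[0.7,-0.05,4],0,0.1],[[0.7,-0.05,4],0,0.1]]'

```text
time_s: 8.12
tcp_pos: [0.5393, 0.0781, 0.0966]
tool_rot: [0.679, 0.735, 0.001, 0.001]
force: [-0.6, 0.8, -1.5]
opening: 0.022
grasp_force: 30.0
```

Run:
```python
from h import *
np.set_printoptions(precision=2,suppress=True)
d=env.get_image('wrist');save('w4',d['pixels']);np.savez('w4.npz',**d)
plan(.5389,.0758,.09,4.6)
im=d['pixels'];save('w4c',cv2.resize(im[110:230,220:340],(600,600),interpolation=cv2.INTER_CUBIC))
```

```text
tcp [0.54 0.08 0.1 ] yaw 4.55 F [-0.21  1.37 -0.09] op 0.0218 j6 0.0 t 8.17
shift [-0.24 -0.06  0.65] turn -0.05
```

View pics/w4c.png

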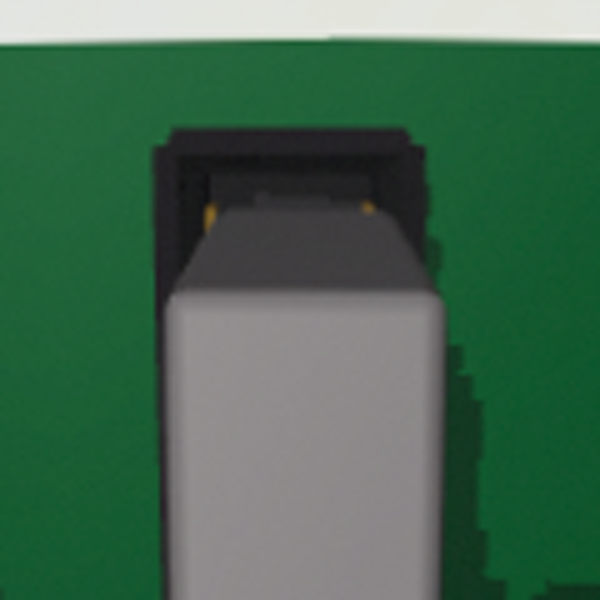

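Run:
```python
from h import *
np.set_printoptions(precision=2,suppress=True)
d=dict(np.load('w4.npz'))
a=np.radians(4.6);bx=np.array([np.cos(a),np.sin(a)]);by=np.array([-np.sin(a),np.cos(a)])
t=env.get_state()['tcp_pos']
def f(n,uv,z):
    p=onplane(d,np.array(uv)/5+[220,110],z)[:,:2]*1000;print(n,'x',p@bx,'y',p@by)
f('rim sides',[[155,180],[427,180]],.04);f('rim far',[[290,130]],.04);f('inner mouth far',[[290,157]],.04)
f('inner mouth sides',[[177,180],[405,180]],.04)
f('throat far',[[290,173]],.035);f('floor far',[[290,173]],.017);f('floor sides',[[210,185],[372,185]],.017)
zf=t[2]-.0353
f('foot',[[217,210],[384,210],[290,208]],zf);f('top end',[[168,300],[444,300],[300,290]],zf+.0735)
print('tcp',t[:2]@bx*1000,t[:2]@by*1000,t[2])
```

```text
rim sides x [524.76 561.27] y [87.1  86.99]
rim far x [542.91] y [93.69]
inner mouth far x [542.9] y [90.05]
inner mouth sides x [527.73 558.31] y [87.06 86.97]
throat far x [542.87] y [87.57]
floor far x [542.77] y [86.39]
floor sides x [530.9  554.91] y [84.67 84.6 ]
foot x [534.14 554.4  543.  ] y [84.82 84.78 85.02]
top end x [534.01 555.23 544.15] y [84.39 84.34 85.11]
tcp 543.7934730361512 34.73944615831172 0.09652180792330879
```

>>> jog_arm --deltas '[[[0,-0.1,0.5],0,0.1],[[0,-0.1,1],0,0.1],[[0,-0.1,1.5],0,0.1],[[0,-0.1,1.9],0,0.1],[[0,-0.1,2.2],0,0.1],[[0,-0.1,2.5],0,0.1],[[0,-0.1,2.7],0,0.1],[[0,-0.1,2.7],0,0.1]]'

```text
time_s: 8.83
tcp_pos: [0.5374, 0.0785, 0.0677]
tool_rot: [0.678, 0.735, -0.0, -0.0]
force: [-1.1, 0.4, -0.1]
opening: 0.0221
grasp_force: 30.0
```

>>> jog_arm --deltas '[[[0,0,0.3],0,0.1],[[0,0,0.6],0,0.1],[[0,0,0.9],0,0.1],[[0,0,1.2],0,0.1],[[0,0,1.4],0,0.1],[[0,0,1.5],0,0.1],[[0,0,1.55],0,0.1],[[0,0,1.55],0,0.1]]'

```text
time_s: 9.5
tcp_pos: [0.5376, 0.0785, 0.0527]
tool_rot: [0.678, 0.735, -0.0, -0.0]
force: [0.7, 0.2, -1.1]
opening: 0.0223
grasp_force: 30.0
```

>>> jog_arm --deltas '[[[0,0,0.1],0,0.1],[[0,0,0.2],0,0.1],[[0,0,0.2],0,0.1]]'

```text
time_s: 9.75
tcp_pos: [0.538, 0.0785, 0.0523]
tool_rot: [0.678, 0.735, 0.0, 0.0]
force: [-1.8, -0.1, 5.3]
opening: 0.0221
grasp_force: 30.0
```

>>> jog_arm --deltas '[[[0,0,0],0,0.5],[[0,0,0],0,0.8],[[0,0,0],0,1],[[0,0,0],0,1],[[0,0,0],0,1],[[0,0,-2],0,1],[[0,0,-5],0,1],[[0,0,-9],0,1]]'

```text
time_s: 10.42
tcp_pos: [0.5358, 0.0783, 0.1383]
tool_rot: [0.678, 0.735, -0.003, -0.002]
force: [0.7, 0.7, -0.2]
opening: 0.072
grasp_force: 0.0
```

>>> jog_arm --deltas '[[[0,0,-4],0,1],[[1,0,-8],0,1],[[3,0,-10],0,1],[[4,0,-12],0,1],[[4,0,-12],0,1]]'

```text
time_s: 10.83
tcp_pos: [0.5355, 0.1201, 0.2662]
tool_rot: [0.678, 0.735, 0.003, 0.002]
force: [1.1, 1.0, 0.1]
opening: 0.0883
grasp_force: 0.0
```

Run:
```python
from h import *
np.set_printoptions(precision=3,suppress=True)
plan(.43,.325,.3,0)
for c in('top','scene'):
    d=env.get_image(c);np.savez(c+'1.npz',**d);P=cloud(d)
    m=(abs(P[...,0]-.539)<.04)&(abs(P[...,1]-.079)<.07)&(P[...,2]>.06)&(P[...,2]<.12)
    q=P[m];print(c,len(q),np.median(q,0),np.percentile(q[:,2],[50,90,97]),cv2.minAreaRect((q[q[:,2]>.085][:,:2]*1000).astype(np.float32)))
    for r in env.regions_of(c,'pen')[:2]:
        q=P[r['pixels']];print('pen',r['conf'],len(q),q.min(0),q.max(0),np.median(q,0))
    # pen/stand points
    m=(abs(P[...,0]-.45)<.1)&(abs(P[...,1]-.325)<.07)&(P[...,2]>.02);np.save(c+'pen.npy',P[m])
im=np.load('scene1.npz')['pixels'][120:215,265:365];im2=np.load('top1.npz')['pixels'][215:285,155:240]
save('p1',np.hstack([cv2.resize(im,(400,400)),cv2.resize(im2,(400,400))]))
```

```text
tcp [0.535 0.12  0.266] yaw 4.69 F [1.15 0.98 0.08] op 0.0883 j6 0.08 t 10.83
shift [21.29 -8.81 -3.43] turn 4.69
top 52 [0.54  0.04  0.091] [0.091 0.094 0.096] ((537.3726806640625, 58.30707550048828), (21.726322174072266, 58.30074691772461), 9.834879875183105)
pen 0.45 159 [ 0.39   0.314 -0.009] [0.457 0.366 0.175] [0.426 0.325 0.134]
scene 371 [0.549 0.069 0.084] [0.084 0.092 0.093] ((542.1338500976562, 77.86958312988281), (26.12919044494629, 101.68397521972656), 5.207759857177734)
pen 0.69 204 [ 0.209 -0.908 -0.003] [1.356 0.565 0.882] [0.432 0.323 0.127]
```

View pics/p1.png

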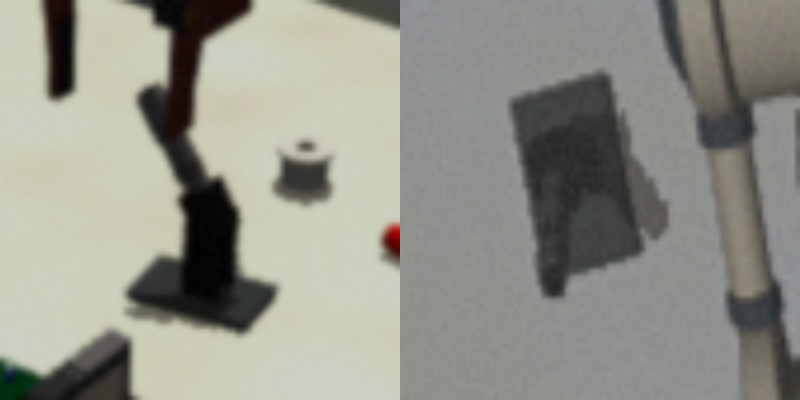

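Run:
```python
from h import *
np.set_printoptions(precision=4,suppress=True)
d=dict(np.load('top0.npz'));P=cloud(d);g=d['pixels'].max(-1);X,Y,Z=[P[...,i] for i in range(3)]
m=(abs(X-.465)<.09)&(abs(Y-.323)<.07)&(Z<.02)&(Z>.006);q=P[m];print('base',m.sum(),cv2.minAreaRect((q[:,:2]*1000).astype(np.float32)))
allp=[]
for c in('top0','scene0'):
    d=dict(np.load(c+'.npz'));P=cloud(d);X,Y,Z=[P[...,i] for i in range(3)]
    m=(abs(X-.44)<.09)&(abs(Y-.323)<.05)&(Z<.2)&(Z>.115);q=P[m]
    mu=np.median(q,0);u,s,vt=np.linalg.svd(q-q.mean(0),full_matrices=False);v=vt[0]*np.sign(vt[0][2])
    print(c,len(q),q.mean(0),v,'tilt',np.degrees(np.arccos(v[2])),'az',np.degrees(np.arctan2(v[1],v[0])),q[:,2].max(),q[np.argmax(q[:,2])])
```

```text
base 391 ((464.7689514160156, 322.957763671875), (139.72134399414062, 176.19078063964844), 89.59381866455078)
top0 111 [0.42   0.3241 0.1486] [-0.6225 -0.1315  0.7715] tilt 39.51536347045465 az -168.07316948477697 0.17761219321779032 [0.4098 0.3179 0.1776]
scene0 158 [0.4238 0.3216 0.1432] [-0.5836 -0.148   0.7985] tilt 37.01611977837321 az -165.7722198757237 0.17203930303290682 [0.413 0.323 0.172]
```

>>> jog_arm --deltas '[[[4,-1,-1],0,1],[[8,-3,-3],2,1],[[11,-5,-3],4,1],[[11,-8,-3],4.7,1],[[11,-9,-3],4.7,1],[[11,-9,-3],4.7,1],[[11,-9,-3],4.7,1],[[11,-9,-3],4.7,1]]'

```text
time_s: 11.7
tcp_pos: [0.4369, 0.2199, 0.2897]
tool_rot: [0.708, 0.706, -0.001, -0.0]
force: [-0.8, 0.1, -0.1]
opening: 0.0878
grasp_force: 0.0
```

Run:
```python
from h import *
d=env.get_image('wrist');save('w5',d['pixels']);np.savez('w5.npz',**d);plan(.43,.325,.3,13)
```

```text
tcp [0.437  0.2199 0.2898] yaw -0.23 F [ 0.22 -0.52  0.02] op 0.088 j6 0.4 t 11.75
shift [10.5  -0.74 -1.03] turn -13.23
```

View pics/w5.png

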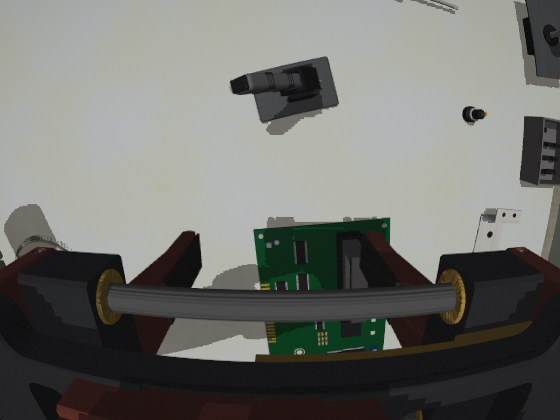

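Run:
```python
from h import *
np.set_printoptions(precision=4,suppress=True)
d=dict(np.load('w5.npz'));P=wcloud(d);X,Y,Z=[P[...,i] for i in range(3)]
win=np.zeros(Z.shape,bool);win[40:140,215:350]=1
h=cv2.cvtColor(d['pixels'],cv2.COLOR_RGB2HSV)
m=win&(Z>.006)&(Z<.0145)
q=P[cv2.erode(m.astype(np.uint8),np.ones((2,2)))>0];print('base',len(q),cv2.minAreaRect((q[:,:2]*1000).astype(np.float32)))
m=win&(Z>.108)&(Z<.2);q=P[m];a=q.mean(0);u,s,vt=np.linalg.svd(q-a,full_matrices=False);v=vt[0]*np.sign(vt[0][2])
print('pen',len(q),a,v,'tilt',np.degrees(np.arccos(v[2])),'az',np.degrees(np.arctan2(v[1],v[0])),'zmax',q[:,2].max())
for lo in np.arange(.1,.19,.01):
    k=win&(Z>lo)&(Z<lo+.01)
    if k.sum()>5: print(round(lo,2),k.sum(),P[k].min(0)[:2],P[k].max(0)[:2],P[k].mean(0))
```

```text
base 1985 ((455.9576721191406, 334.6621398925781), (108.80101776123047, 68.88463592529297), 13.472052574157715)
pen 1177 [0.4214 0.3258 0.1487] [-0.6159 -0.1434  0.7747] tilt 39.22313668477734 az -166.89602288932488 zmax 0.17364231906519928
0.1 238 [0.4298 0.3208] [0.4659 0.35  ] [0.4565 0.3347 0.1034]
0.11 124 [0.4291 0.3207] [0.4516 0.3417] [0.4451 0.3316 0.1154]
0.12 106 [0.4205 0.3188] [0.4472 0.3388] [0.4383 0.3292 0.1254]
0.13 131 [0.4103 0.3162] [0.4392 0.3376] [0.4323 0.3278 0.135 ]
0.14 156 [0.4096 0.3162] [0.4325 0.3368] [0.4259 0.3267 0.1451]
0.15 159 [0.3913 0.3146] [0.4254 0.3347] [0.4173 0.3241 0.1553]
0.16 370 [0.3933 0.3145] [0.4197 0.3323] [0.4071 0.3226 0.1659]
0.17 108 [0.4023 0.3176] [0.4126 0.33  ] [0.4069 0.3239 0.1716]
```

Run:
```python
from h import *
np.set_printoptions(precision=4,suppress=True)
yaw=np.radians(13.47);xs=np.array([np.cos(yaw),np.sin(yaw)]);ys=np.array([-xs[1],xs[0]])
def an(P,win,n):
    Z=P[...,2];k=win&(Z>.112)&(Z<.2);q=P[k];s,t,z=q[:,:2]@xs,q[:,:2]@ys,q[:,2]
    print(n,len(q),'t pct',np.percentile(t,[2,10,50,90,98]),'zmax',np.percentile(z,[99,100]))
    S=[];zz=np.arange(.115,.16,.004)
    for a in zz:
        j=(z>=a)&(z<a+.004);S.append(np.percentile(s[j],90) if j.sum()>3 else np.nan)
    S=np.array(S);ok=~np.isnan(S);c=np.polyfit(zz[ok]+.002,S[ok],1);th=np.arctan(-c[0]);print('upper face s:',S,'tilt',np.degrees(th))
    for gz in(.122,.125):
        su=np.polyval(c,gz);sg=su-.011/np.cos(th);tc=np.median(t);print('G z',gz,'s',sg,'xy',sg*xs+tc*ys)
    j=z>.16;print('cap region s',np.percentile(s[j],[2,98]))
d=dict(np.load('w5.npz'));P=wcloud(d);win=np.zeros(P.shape[:2],bool);win[40:140,215:350]=1;an(P,win,'wrist')
for c in('top0','scene0'):
    d=dict(np.load(c+'.npz'));P=cloud(d);X,Y=P[...,0],P[...,1];an(P,(abs(X-.44)<.09)&(abs(Y-.323)<.05),c)
b=np.array([.456,.3347]);print('base s,t',b@xs,b@ys)
```

```text
wrist 1133 t pct [0.212  0.2123 0.2184 0.2253 0.2277] zmax [0.1727 0.1736]
upper face s: [0.5126 0.5101 0.5075 0.5049 0.502  0.4993 0.4965 0.4941 0.4913 0.4888
 0.4862 0.4833] tilt 33.752377153009405
G z 0.122 s 0.4961778058011389 xy [0.4317 0.328 ]
G z 0.125 s 0.4941730898448806 xy [0.4297 0.3275]
cap region s [0.4585 0.4828]
top0 117 t pct [0.2109 0.2116 0.2167 0.2243 0.226 ] zmax [0.1768 0.1776]
upper face s: [0.5124 0.5091 0.5064 0.5034 0.5022 0.4983 0.4984 0.4932 0.4921 0.4889
 0.4857 0.4816] tilt 33.44173444893866
G z 0.122 s 0.4956867529475724 xy [0.4316 0.3262]
G z 0.125 s 0.49370548061412417 xy [0.4297 0.3257]
cap region s [0.457 0.483]
scene0 171 t pct [0.2047 0.2082 0.2135 0.2207 0.2258] zmax [0.1707 0.172 ]
upper face s: [0.5119 0.5095 0.5101 0.5043 0.5055 0.5007 0.4982 0.4955 0.4949 0.4888
 0.4883 0.4852] tilt 31.915328602277853
G z 0.122 s 0.49702783219251706 xy [0.4336 0.3234]
G z 0.125 s 0.4951593829047986 xy [0.4318 0.3229]
cap region s [0.464  0.4863]
base s,t 0.5214201067766255 0.21927417141344416
```

>>> jog_arm --deltas '[[[2,0,0],7,1],[[4,0.2,0],14,1],[[6,0.3,0],21,1],[[8,0.5,0],28,1],[[9,0.6,0],35,1],[[10,0.7,0],42,1],[[10.9,0.8,0],49,1],[[10.9,0.8,0],56,1]]'

```text
time_s: 12.42
tcp_pos: [0.4454, 0.3306, 0.2892]
tool_rot: [0.958, 0.288, -0.001, 0.0]
force: [0.3, 0.0, 0.5]
opening: 0.0879
grasp_force: 0.0
```

>>> jog_arm --deltas '[[[0,0,2],7,1],[[0,0,4],14,1],[[0,0,6],20,1],[[0,0,6],20,1],[[0,0,6],20,1]]'

```text
time_s: 12.83
tcp_pos: [0.4446, 0.3289, 0.2291]
tool_rot: [0.993, 0.122, -0.002, 0.001]
force: [0.3, -1.2, 0.8]
opening: 0.0879
grasp_force: 0.0
```

```bash
python3 -c "
from h import *
plan(.4298,.3286,.1055,-76.5)"
```

```text
tcp [0.4446 0.3289 0.2291] yaw -76.02 F [ 0.34 -1.17  0.76] op 0.0879 j6 1.9 t 12.83
shift [-1.4  -0.34 12.37] turn 0.48
```

>>> jog_arm --deltas '[[[-1,-0.2,3],0.4,1],[[-1.4,-0.3,6],0.4,1],[[-1.4,-0.3,9],0.4,1],[[-1.4,-0.3,11.5],0.4,1],[[-1.4,-0.3,12.3],0.4,1],[[-1.4,-0.3,12.3],0.4,1],[[-1.4,-0.3,12.3],0.4,0.5],[[-1.4,-0.3,12.3],0.4,0.5]]'

```text
time_s: 13.5
tcp_pos: [0.4313, 0.3301, 0.1108]
tool_rot: [0.993, 0.118, 0.002, -0.001]
force: [-0.0, -0.4, 0.3]
opening: 0.0779
grasp_force: 0.0
```

```bash
python3 -c "
from h import *
plan(.4298,.3286,.1055,-76.5)"
```

```text
tcp [0.4313 0.3301 0.1108] yaw -76.49 F [-0.03 -0.37  0.3 ] op 0.0779 j6 1.93 t 13.5
shift [-0.18  0.11  0.53] turn 0.01
```

>>> jog_arm --deltas '[[[-0.1,0.1,0.3],0,0.4],[[-0.1,0.1,0.3],0,0.2],[[-0.1,0.1,0.3],0,0.05],[[-0.1,0.1,0.3],0,0.05],[[-0.1,0.1,0.3],0,0.05],[[-0.1,0.1,0.3],0,0.05],[[-0.1,0.1,0.3],0,0.05],[[-0.1,0.1,0.3],0,0.05]]'

```text
time_s: 14.17
tcp_pos: [0.4292, 0.3281, 0.1049]
tool_rot: [0.993, 0.117, -0.0, 0.0]
force: [0.5, -0.0, -0.1]
opening: 0.0243
grasp_force: 0.0
```

>>> jog_arm --deltas '[[[0,0,0],0,0.05],[[0,0,0],0,0.05],[[0,0,0],0,0.05],[[0,0,0],0,0.05],[[0,0,0],0,0.05],[[0,0,0],0,0.05]]'

```text
time_s: 14.67
tcp_pos: [0.4292, 0.3282, 0.1048]
tool_rot: [0.993, 0.117, -0.0, -0.0]
force: [-0.9, 1.0, -0.3]
opening: 0.0159
grasp_force: 30.0
```

```bash
python3 -c "
from h import *
plan(.4298,.3286,.1055,-76.5)
print(env.get_state()['grasp_force'])"
```

```text
tcp [0.4292 0.3282 0.1048] yaw -76.52 F [-0.88  0.97 -0.34] op 0.0159 j6 1.93 t 14.67
shift [ 0.07 -0.03 -0.07] turn -0.02
29.993730783462524
```

>>> jog_arm --deltas '[[[-0.4,0,-0.6],0,0.05],[[-0.9,0,-1.4],0,0.05],[[-1.4,0,-2.2],0,0.05],[[-1.9,0,-3.0],0,0.05],[[-2.4,0,-3.8],0,0.05],[[-2.9,0,-4.6],0,0.05],[[-3.4,0,-5.4],0,0.05],[[-3.4,0,-5.4],0,0.05]]'

```text
time_s: 15.33
tcp_pos: [0.3959, 0.3206, 0.1616]
tool_rot: [0.993, 0.118, 0.001, -0.001]
force: [0.5, 0.4, -1.0]
opening: 0.0158
grasp_force: 30.0
```

```bash
cat >> h.py <<'E'
def pen(n,show=False):
    """tilt of the held pen in the scene camera's cloud, points near the TCP above and below"""
    s=env.get_state();t=s['tcp_pos'];R=Ro.from_quat(s['tool_rot']).as_matrix()
    d=env.get_image('scene');P=cloud(d);q=(P-t)@R;np.savez(n+'.npz',**d)
    m=(abs(q[...,1])<.012)&(abs(q[...,0])<.09)&(q[...,2]>.008)&(q[...,2]<.1)
    k=q[m];u,v=proj(d,t).astype(int)
    for a in np.arange(.008,.1,.012):
        j=k[(k[:,2]>=a)&(k[:,2]<a+.012)]
        if len(j)>3:print(round(a,3),len(j),'x',np.percentile(j[:,0],[5,50,95]).round(4))
    if show:save(n,cv2.resize(d['pixels'][max(v-60,0):v+60,max(u-60,0):u+60],(600,600),interpolation=cv2.INTER_CUBIC))
E
python3 - <<'E'
from h import *
pen('s2',True);plan(.43,.33,.16)
E
```

```text
0.008 32 x [0.0117 0.0313 0.0408]
0.02 26 x [0.0215 0.0363 0.0446]
0.032 23 x [0.0257 0.0394 0.0479]
0.044 11 x [0.0431 0.0499 0.0567]
0.056 29 x [0.0508 0.0661 0.0763]
0.068 36 x [0.0442 0.0741 0.0833]
0.08 22 x [0.0494 0.0816 0.0878]
0.092 5 x [0.0714 0.0871 0.0889]
tcp [0.3961 0.3205 0.1605] yaw -76.5 F [-0.36 -0.42 -0.49] op 0.0159 j6 1.95 t 15.38
shift [ 3.51 -0.13  0.05] turn 0
```

View pics/s2.png

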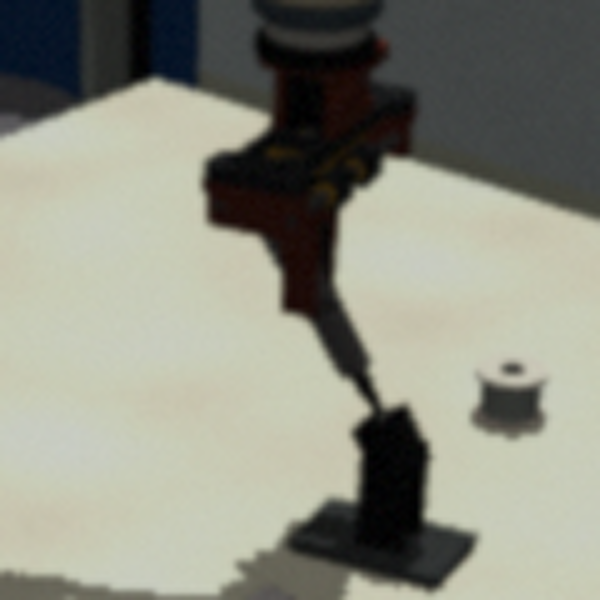

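>>> jog_arm --deltas '[[[0.7,0,-0.3],0,0.05],[[1.4,0,-0.8],0,0.05],[[2.1,0,-1.2],0,0.05],[[2.8,0,-1.55],0,0.05],[[3.5,0,-1.8],0,0.05],[[4.2,0,-2.0],0,0.05],[[4.8,0,-2.1],0,0.05],[[4.8,0,-2.1],0,0.05]]'

```text
time_s: 16.05
tcp_pos: [0.4438, 0.3314, 0.1794]
tool_rot: [0.993, 0.117, -0.001, 0.0]
force: [-3.8, -1.8, -3.0]
opening: 0.0159
grasp_force: 30.0
```

Run:
```python
from h import *
pen('s3',True);plan(.43,.33,.18);print(env.get_state()['grasp_force'])
```

```text
0.008 26 x [-0.0077  0.0047  0.0134]
0.02 21 x [-0.0048  0.0062  0.0169]
0.032 21 x [-0.0002  0.0102  0.0191]
0.044 15 x [-0.0002  0.0104  0.0163]
0.056 11 x [0.0076 0.0159 0.0174]
0.068 15 x [0.0101 0.0184 0.025 ]
0.08 31 x [-0.0015  0.0214  0.0298]
0.092 25 x [-0.0051  0.0285  0.0358]
tcp [0.4436 0.3313 0.1795] yaw -76.56 F [-2.72 -0.95 -3.23] op 0.016 j6 1.92 t 16.1
shift [-1.36 -0.19 -0.05] turn 0
29.999675452709198
```

View pics/s3.png

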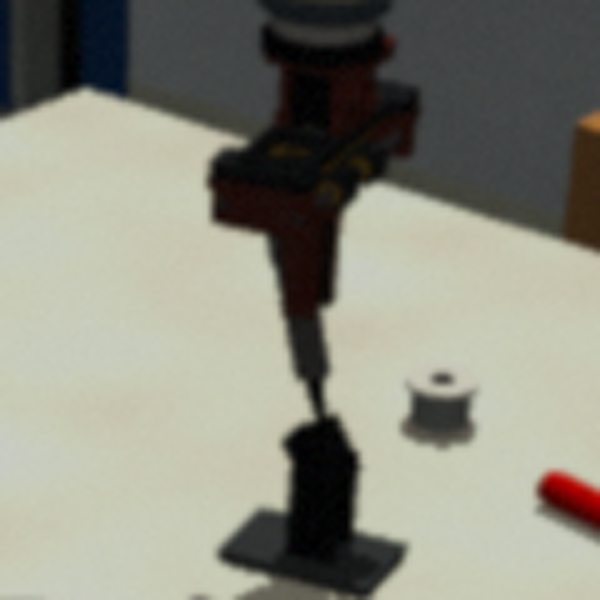

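>>> jog_arm --deltas '[[[0.5,0,-0.1],0,0.05],[[1.0,0,-0.15],0,0.05],[[1.5,0,-0.2],0,0.05],[[1.9,0,-0.2],0,0.05],[[1.9,0,-0.2],0,0.05],[[1.9,0,-0.2],0,0.05]]'

```text
time_s: 16.6
tcp_pos: [0.4613, 0.3357, 0.182]
tool_rot: [0.993, 0.117, -0.0, 0.0]
force: [-3.7, -1.6, -2.7]
opening: 0.0158
grasp_force: 30.0
```

Run:
```python
from h import *
pen('s4');plan(.43,.33,.18)
d=env.get_image('wrist');np.savez('w6.npz',**d);save('w6',d['pixels'])
```

```text
0.008 22 x [-0.0159 -0.0036  0.0032]
0.02 27 x [-0.0154 -0.0044  0.0039]
0.032 24 x [-0.0127 -0.0005  0.0074]
0.044 16 x [-0.0098 -0.0029  0.0042]
0.056 11 x [-0.0072  0.0011  0.0028]
0.068 13 x [-0.0044  0.0021  0.0073]
0.08 27 x [-0.0172  0.0026  0.0105]
0.092 27 x [-0.0226 -0.0001  0.0134]
tcp [0.4613 0.3357 0.182 ] yaw -76.53 F [-3.48 -2.45 -1.89] op 0.0158 j6 1.91 t 16.65
shift [-3.18 -0.18  0.2 ] turn 0
```

View pics/w6.png

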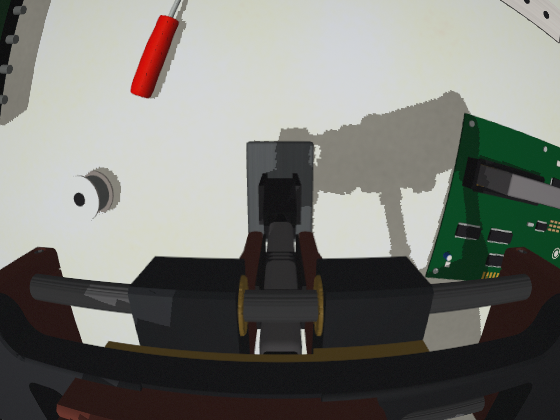

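>>> jog_arm --deltas '[[[0.3,0,0],0,0.05],[[0.7,0,0],0,0.05],[[0.7,0,0],0,0.05],[[0.6,0,-0.5],0,0.05],[[0.5,0,-2],0,0.05],[[0.5,0,-4],0,0.05],[[0.5,0,-6],0,0.05],[[0.5,0,-6],0,0.05]]'

```text
time_s: 17.37
tcp_pos: [0.4684, 0.338, 0.2486]
tool_rot: [0.993, 0.117, 0.006, -0.002]
force: [1.1, 0.1, 0.6]
opening: 0.0157
grasp_force: 30.0
```

>>> jog_arm --deltas '[[[0,0,0],0,0.05],[[0,0,0],0,0.05],[[0,0,0],0,0.05],[[0,0,0],0,0.05]]'

```text
time_s: 17.7
tcp_pos: [0.466, 0.3368, 0.2403]
tool_rot: [0.993, 0.117, -0.001, 0.0]
force: [-0.6, 0.0, -0.7]
opening: 0.0163
grasp_force: 30.0
```

Run:
```python
from h import *
pen('s5');plan(.43,.33,.18)
s=env.get_state();t=s['tcp_pos'];R=Ro.from_quat(s['tool_rot']).as_matrix()
d=env.get_image('wrist');np.savez('w7.npz',**d);q=(wcloud(d)-t)@R
m=(abs(q[...,1])<.013)&(abs(q[...,0])<.05)&(q[...,2]>-.09)&(q[...,2]<.1);k=q[m]
for a in np.arange(-.09,.1,.01):
    j=k[(k[:,2]>=a)&(k[:,2]<a+.01)]
    if len(j)>3:print('w',round(a,3),len(j),np.percentile(j[:,0],[5,50,95]).round(4),np.percentile(j[:,1],[5,95]).round(4))
d=env.get_image('top');q=(cloud(d)-t)@R;print(s['ft_torque'])
```

```text
0.008 28 x [-0.0213 -0.0083  0.0011]
0.02 28 x [-0.0189 -0.0084  0.0008]
0.032 24 x [-0.0183 -0.0066  0.0031]
0.044 17 x [-0.0188 -0.0074 -0.0015]
0.056 11 x [-0.013  -0.0071 -0.0023]
0.068 7 x [-0.0093 -0.0073 -0.0045]
0.08 6 x [-0.01   -0.005  -0.0043]
tcp [0.466  0.3368 0.2404] yaw -76.53 F [ 0.01  0.69 -1.33] op 0.016 j6 1.9 t 17.75
shift [-3.65 -0.18  6.05] turn 0
w -0.09 555 [0.0027 0.0315 0.034 ] [-0.0122  0.0121]
w -0.08 336 [-0.0096 -0.0034  0.0072] [-0.0099  0.009 ]
w -0.07 1085 [-0.0107 -0.0075 -0.0006] [-0.0099  0.0088]
w -0.06 716 [-0.0091 -0.006   0.0121] [-0.0115  0.0109]
w -0.05 382 [0.0047 0.0114 0.0122] [-0.0123  0.0122]
w -0.04 354 [-0.0051  0.0107  0.0123] [-0.0122  0.0122]
w -0.03 598 [-0.0065 -0.0044  0.0119] [-0.0113  0.0112]
w -0.02 533 [-0.0062 -0.0039  0.0118] [-0.0114  0.0112]
w -0.01 478 [-0.005  -0.0032  0.0118] [-0.011   0.0111]
w -0.0 200 [-0.0042 -0.0033 -0.0025] [-0.0074  0.007 ]
w 0.01 195 [-0.005  -0.003  -0.0023] [-0.0073  0.0066]
w 0.02 163 [-0.0053 -0.0023 -0.0016] [-0.0074  0.0066]
w 0.03 146 [-0.0041 -0.0018 -0.0011] [-0.0072  0.0065]
w 0.04 54 [-0.0041 -0.0013 -0.0007] [-0.0073  0.0065]
w 0.06 28 [-0.0076 -0.0063 -0.0058] [-0.0034  0.0027]
w 0.07 19 [-0.0081 -0.007  -0.0066] [-0.003   0.0023]
w 0.08 14 [-0.0094 -0.008  -0.0074] [-0.0016  0.0016]
[ 0.03304143  0.06553974 -0.0483341 ]
```

>>> jog_arm --deltas '[[[-0.4,2,0],0,0.05],[[-1.1,5,0],0,0.05],[[-1.8,8.5,0],0,0.05],[[-2.5,12,0],0,0.05],[[-3.3,15.5,0],0,0.05],[[-4,19,0],0,0.05],[[-4.7,22.5,0],0,0.05],[[-5.5,26,0],0,0.05]]'

```text
time_s: 18.52
tcp_pos: [0.473, 0.0697, 0.2417]
tool_rot: [0.993, 0.117, 0.0, 0.0]
force: [1.4, 0.5, -1.0]
opening: 0.0157
grasp_force: 30.0
```

>>> jog_arm --deltas '[[[-0.7,3.5,0],0,0.05],[[-1.5,7,0],0,0.05],[[-2.2,10.5,2],0,0.05],[[-2.8,13,4],0,0.05],[[-3.2,15,6],0,0.05],[[-3.2,15.1,7],0,0.05],[[-3.2,15.1,7],0,0.05],[[-3.2,15.1,7],0,0.05]]'

```text
time_s: 19.18
tcp_pos: [0.4771, -0.0823, 0.1717]
tool_rot: [0.993, 0.117, -0.0, -0.0]
force: [0.1, -0.3, -1.2]
opening: 0.0158
grasp_force: 30.0
```

>>> jog_arm --deltas '[[[0,0,0],0,0.05],[[0,0,0],0,0.05],[[0,0,0],0,0.05],[[0,0,0],0,0.05]]'

```text
time_s: 19.52
tcp_pos: [0.4777, -0.0823, 0.1729]
tool_rot: [0.993, 0.118, 0.001, 0.0]
force: [0.2, -0.3, -0.6]
opening: 0.0157
grasp_force: 30.0
```

```bash
cat >> h.py <<'E'
def tipq(n):
    s=env.get_state();t=s['tcp_pos'];R=Ro.from_quat(s['tool_rot']).as_matrix()
    d=env.get_image('wrist');np.savez(n+'.npz',**d);P=wcloud(d);q=(P-t)@R
    m=(abs(q[...,1])<.012)&(abs(q[...,0])<.04)&(q[...,2]>.0)&(P[...,2]>.019);k=q[m]
    for a in np.arange(0,.1,.01):
        j=k[(k[:,2]>=a)&(k[:,2]<a+.01)]
        if len(j)>3:print('w',round(a,3),len(j),np.percentile(j[:,0],[5,50,95]).round(4),np.percentile(j[:,1],[5,95]).round(4))
    print('tip pred px',wproj(d,t+R@[-.0092,0,.091]))
    return d,t,R
E
python3 - <<'E'
from h import *
plan(.4772,-.083,.17)
d,t,R=tipq('w8')
for p in((.4683,-.085,.014),(.4693,-.087,.014)):print('pad px',wproj(d,p))
im=d['pixels'];c=wproj(d,(.4688,-.086,.014))[0].astype(int)
g=cv2.cvtColor(im,cv2.COLOR_RGB2GRAY)[c[1]-22:c[1]+22,c[0]-22:c[0]+22]
print(c);print('\n'.join(''.join(' .:-=+*#%@'[min(9,int(v)//20)]*1 for v in r) for r in g))
h=cv2.HoughCircles(cv2.resize(g,None,fx=4,fy=4,interpolation=cv2.INTER_CUBIC),cv2.HOUGH_GRADIENT,1,20,param1=100,param2=20,minRadius=15,maxRadius=60);print(None if h is None else [(x/4+c[0]-22,y/4+c[1]-22,r/4) for x,y,r in h[0][:5]])
E
```

```text
tcp [ 0.4777 -0.0823  0.1729] yaw -76.45 F [ 0.21 -0.27 -0.6 ] op 0.0157 j6 1.09 t 19.52
shift [-0.07  0.05  0.29] turn 0
w 0.0 198 [-0.0041 -0.0032 -0.0025] [-0.0075  0.0068]
w 0.01 193 [-0.0052 -0.0029 -0.0022] [-0.0073  0.0066]
w 0.02 165 [-0.0052 -0.0023 -0.0017] [-0.0074  0.0067]
w 0.03 145 [-0.0039 -0.0017 -0.001 ] [-0.0072  0.0064]
w 0.04 54 [-0.0043 -0.0013 -0.0008] [-0.0073  0.0066]
w 0.06 27 [-0.0078 -0.0066 -0.0059] [-0.0035  0.0027]
w 0.07 19 [-0.008  -0.0071 -0.0064] [-0.003   0.0023]
w 0.08 14 [-0.0095 -0.008  -0.0077] [-0.0016  0.0016]
tip pred px [[280.94193705 219.19335429]]
pad px [[281.10527704 200.50861441]]
pad px [[283.25308749 200.02421156]]
[282 200]
---=-====-=-::::::::::::::::::::::::::::::::
-===--==----::::::::::::::::::::::::::::::::
=======--=--::::::::::::::::::::::::::::::::
=--==-==----::::::::::::::::::::::::::::::::
-==--===---:::::::::::::::::::::::::::::::::
=----==----:::::::::::::::::::::::::::::::::
==---=-==--:::::::::::::::::::::::::::::::::
--=-=------:::::::::::::::::::::::::::::::::
--=--==----:::::::::::::::::::::::::::::::::
======----=-
[... 988 characters left out ...]
------=+#@@@##--------------------
--------------------------------------------
--------------------------------------------
--------------------------------------------
--------------------------------------------
--------------------------------------------
--------------------------------------------
--------------------------------------------
--------------------------------------------
--------------------------------------------
--------------------------------------------
--------------------------------------------
--------------------:-----------------------
[(np.float64(281.375), np.float64(200.625), np.float32(8.05)), (np.float64(278.625), np.float64(204.875), np.float32(5.125))]
```

Run:
```python
from h import *
np.set_printoptions(precision=4,suppress=True)
d=dict(np.load('w8.npz'));p=onplane(d,[[280.4,200.8]],.014)[0];print('pad',p)
s=env.get_state();t=s['tcp_pos'];R=Ro.from_quat(s['tool_rot']).as_matrix()
print('pad in tool cm',(R.T@(p-t)*100))
q=(wcloud(d)-t)@R;k=q[(abs(q[...,1])<.006)&(abs(q[...,0]+.008)<.008)&(q[...,2]>.07)&(q[...,2]<.11)]
o=np.argsort(k[:,2]);print(k[o][-15:])
```

```text
pad [ 0.4678 -0.0844  0.014 ]
pad in tool cm [-1.017  -0.0553 15.8655]
[[-0.0082  0.0022  0.0778]
 [-0.0078  0.0007  0.0819]
 [-0.0079 -0.0009  0.0822]
 [-0.0079 -0.0001  0.0822]
 [-0.0093  0.0015  0.084 ]
 [-0.0085 -0.0017  0.084 ]
 [-0.0077 -0.0001  0.0842]
 [-0.0078  0.0007  0.0844]
 [-0.008  -0.0009  0.085 ]
 [-0.0081 -0.0017  0.0854]
 [-0.0074 -0.0009  0.086 ]
 [-0.0076 -0.0001  0.0865]
 [-0.0093  0.0015  0.0867]
 [-0.0077  0.0007  0.0869]
 [-0.0078 -0.0017  0.0872]]
```

>>> jog_arm --deltas '[[[-0.05,-0.05,1.5],0,0.05],[[-0.05,-0.05,3],0,0.05],[[-0.05,-0.05,4.5],0,0.05],[[-0.05,-0.05,5.5],0,0.05],[[-0.05,-0.05,6],0,0.05],[[-0.05,-0.05,6],0,0.05],[[-0.05,-0.05,6],0,0.05],[[-0.05,-0.05,6],0,0.05]]'

```text
time_s: 20.23
tcp_pos: [0.4772, -0.0827, 0.113]
tool_rot: [0.993, 0.117, 0.001, 0.0]
force: [0.6, 0.2, 0.1]
opening: 0.0162
grasp_force: 30.0
```

```bash
cat >> h.py <<'E'
def fz(n=12):
    F=[];T=[]
    for i in range(n):
        env.get_image('wrist');s=env.get_state();F.append(s['force']);T.append(s['tcp_pos'])
    F=np.array(F);print('F',F.mean(0).round(2),'sd',F.std(0).round(2),'tcp',np.mean(T,0).round(4))
E
python3 - <<'E'
from h import *
fz();plan(.4773,-.082,.11)
d,t,R=tipq('w9');print('pad px',wproj(d,(.4678,-.0844,.014)))
E
```

```text
F [ 0.06  0.07 -0.79] sd [0.44 0.33 0.51] tcp [ 0.4769 -0.0827  0.1124]
tcp [ 0.4767 -0.0826  0.1119] yaw -76.53 F [-0.92  0.33  0.38] op 0.0154 j6 1.09 t 20.83
shift [ 0.07 -0.04  0.19] turn 0
w 0.0 193 [-0.0042 -0.0032 -0.0026] [-0.0073  0.0066]
w 0.01 198 [-0.0051 -0.0029 -0.0022] [-0.0075  0.0068]
w 0.02 166 [-0.0048 -0.0023 -0.0016] [-0.0073  0.0066]
w 0.03 147 [-0.0042 -0.0018 -0.0011] [-0.0072  0.0065]
w 0.04 55 [-0.0042 -0.0012 -0.0008] [-0.0069  0.0066]
w 0.06 31 [-0.0077 -0.0063 -0.0059] [-0.003   0.0026]
w 0.07 15 [-0.0081 -0.007  -0.0066] [-0.0033  0.0018]
w 0.08 15 [-0.0097 -0.008  -0.0076] [-0.0018  0.0016]
tip pred px [[280.9504967  219.20898195]]
pad px [[280.56426498 216.63393917]]
```

>>> jog_arm --deltas '[[[0,0,0.3],0,0.05],[[0,0,0.6],0,0.05],[[0,0,0.8],0,0.05],[[0,0,0.9],0,0.05],[[0,0,1.0],0,0.05],[[0,0,1.0],0,0.05],[[0,0,1.0],0,0.05]]'

```text
time_s: 21.47
tcp_pos: [0.4767, -0.0826, 0.1019]
tool_rot: [0.993, 0.117, -0.0, -0.0]
force: [-0.0, 0.8, 0.4]
opening: 0.0159
grasp_force: 30.0
```

Run:
```python
from h import *
fz(16);d,t,R=tipq('w10')
```

```text
F [-0.37  0.13 -0.19] sd [0.52 0.32 0.44] tcp [ 0.4767 -0.0826  0.1019]
w 0.0 203 [-0.0041 -0.0032 -0.0027] [-0.0075  0.0065]
w 0.01 187 [-0.0051 -0.0029 -0.0023] [-0.0072  0.0067]
w 0.02 168 [-0.0051 -0.0023 -0.0017] [-0.0074  0.0066]
w 0.03 142 [-0.0043 -0.0018 -0.0012] [-0.0076  0.0065]
w 0.04 48 [-0.0036 -0.0014 -0.001 ] [-0.0071  0.0066]
w 0.05 7 [-0.0062 -0.0058 -0.0055] [-0.0027  0.0017]
w 0.06 32 [-0.0082 -0.0064 -0.0059] [-0.0037  0.003 ]
w 0.07 19 [-0.0082 -0.007  -0.0066] [-0.0031  0.0023]
tip pred px [[280.96525824 219.19701062]]
```

>>> jog_arm --deltas '[[[0,0,0.1],0,0.05],[[0,0,0.2],0,0.05],[[0,0,0.2],0,0.05],[[0,0,0.2],0,0.05],[[0,0,0.2],0,0.05]]'

```text
time_s: 22.73
tcp_pos: [0.4768, -0.0826, 0.1]
tool_rot: [0.993, 0.117, 0.0, 0.0]
force: [0.3, -0.0, 1.4]
opening: 0.016
grasp_force: 30.0
```

Run:
```python
from h import *
fz(24)
```

```text
F [0.32 0.1  0.73] sd [0.38 0.51 0.44] tcp [ 0.4768 -0.0826  0.0999]
```

Run:
```python
from h import *
d,t,R=tipq('w11');print(t,wproj(d,(.4678,-.0844,.014)))
print(env.finish_job())
```

```text
w 0.0 192 [-0.0041 -0.0032 -0.0026] [-0.0074  0.0066]
w 0.01 196 [-0.0052 -0.0029 -0.0022] [-0.0073  0.0066]
w 0.02 165 [-0.0053 -0.0023 -0.0016] [-0.0074  0.0067]
w 0.03 144 [-0.0041 -0.0018 -0.0011] [-0.0073  0.0065]
w 0.04 57 [-0.004  -0.0012 -0.0007] [-0.0068  0.0061]
w 0.06 29 [-0.0079 -0.0063 -0.0057] [-0.003   0.0027]
w 0.07 18 [-0.0083 -0.0069 -0.0065] [-0.0031  0.0023]
tip pred px [[280.95265712 219.19824932]]
[ 0.47671678 -0.08260039  0.09987033] [[280.54699317 220.94222265]]
the job is handed in; nothing more can be done
None
```

The job is handed in, no verdict returned: the cartridge is home in the slot and released, and the gripper holds the pen about 3° off upright, its tip within about 1 mm of the test pad's centre and pressed in an estimated 3.8 mm (about 1.5 N). I viewed 12 pictures, two over the limit of 10.

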